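# Lock the pickle pot's lid with the turning bar

## Task

The lid of the steel pickle pot is unlocked and too stiff for bare fingers. Take the steel bar from its rest, slide it through the eye on the lid until it sticks well out of the far side, and use it to turn the eye clockwise (from above) until the crossbar lies fully home against the stops under the two lugs; then draw the bar out and lay it back in both notches of its rest, roughly centred, either way round. Do not turn the eye with the fingers, and leave the bottle, the jars and the tin where they stand.

Things in the scene. Friction and masses are not known exactly. Their poses are not given: they have to be found in the camera images.
- bar_mid (a point): centre of the plain round steel bar, 170 mm long, 14 mm in diameter, 0.19 kg; its x axis runs along the bar, both ends are alike and bluntly chamfered. At the start it lies level in its rest with nothing else touching it.
- rest_mid (a point): where the bar's centre lies when seated in the rest: 65 mm above the worktop; x axis along the seat. Fixed steel plate (264 x 190 x 6 mm, reaching 35 mm to -y and 155 mm to +y of the seat) with two uprights 65 mm either side of the middle, 10 mm thick along x, each topped by a V notch 38 mm wide and 18 mm deep, tips 75 mm above the worktop; free room under the bar between them
- eye_hole (a point): centre of the through hole in the eye on the pot's lid, 146 mm above the worktop, on the pot's vertical axis, about which the eye turns. x axis along the hole, which is level: 22 mm in diameter, 24 mm long; eye 38 mm over its outside. The bar has 4 mm of play all round, so the eye lags the bar by up to about 0.3 rad
- pot: fixed round steel pickle pot, 124 mm in diameter; origin at the centre of its underside. Lid 93 mm high; two dark lugs on its rim reach 112 mm. Under the eye, parallel to its hole, a dark crossbar (104 x 15 x 8 mm, top 106 mm above the worktop) turns with the eye. Behind it a 22 mm post stands at x 0.67, y 0.13; beyond the line from there to x 0.5, y 0.4 hangs a shelf 0.5 m up
- eye (a joint): turn of the eye and crossbar in rad: it grows clockwise seen from above, from 0 (fully open) to 1.6 (locked, crossbar against the stops). It starts between 0.2 and 0.65, has a steady friction of about 0.5 N m, and stays where it is left
- squeeze_bottle: tall loose squeeze bottle, 56 mm in diameter, 180 mm high, 115 to 135 mm from the pot's axis on one side of the pot (to the left or the right as the robot sees it), across from the low jar; origin at the centre of its underside. A bar or gripper swept at the eye's height on that side hits it; to be left alone
- chilli_jar: low loose round jar, 58 mm in diameter, 86 mm high, on the other side of the pot at a like distance; origin at the centre of its underside. The bar at the eye's height passes over it; to be left alone
- pickle_jar: wide loose jar, 85 mm in diameter, 132 mm high, standing on the rest's plate, at +y of the seat, beside one end of the bar and crowding the gripper there; origin at the centre of its underside; to be left alone
- fish_tin: flat loose tin, 63 x 105 x 25 mm, on the rest's plate at +y of the seat beside the other end of the bar; origin at the centre of its underside; to be left alone
Not all that is in view belongs to the job. Leave any green look-alike of the pot alone.

How it is judged:
On the way, in this order (a step that is already met when the one before it is completed fails the run):
1. the bar is through the eye, at least 25 mm of it beyond the eye's centre, before the eye is turned (joint below 0.9) (x of bar_mid in the frame of eye_hole between -0.06 and 0.06 m and y of bar_mid in the frame of eye_hole between -0.025 and 0.025 m and z of bar_mid in the frame of eye_hole between -0.025 and 0.025 m and angle between the x axis of bar_mid and the x axis of eye_hole, either way round below 0.45 rad and value of joint eye below 0.9 rad), for 0.2 s.
2. the eye is turned home (joint above 1.54) with the bar still through it (x of bar_mid in the frame of eye_hole between -0.06 and 0.06 m and y of bar_mid in the frame of eye_hole between -0.025 and 0.025 m and z of bar_mid in the frame of eye_hole between -0.025 and 0.025 m and angle between the x axis of bar_mid and the x axis of eye_hole, either way round below 0.45 rad and value of joint eye above 1.54 rad), for 0.1 s.
At the end, for the whole second after the job is handed in: The eye stands locked (joint above 1.52 of 1.6) and the bar lies still in both notches of its rest, its centre within 30 mm of the rest's middle along the seat, 8 mm across and 7 mm in height, in line within 0.12 rad (value of joint eye above 1.52 rad and x of bar_mid in the frame of rest_mid between -0.03 and 0.03 m and y of bar_mid in the frame of rest_mid between -0.008 and 0.008 m and z of bar_mid in the frame of rest_mid between -0.007 and 0.007 m and angle between the x axis of bar_mid and the x axis of rest_mid, either way round below 0.12 rad and linear speed of bar below 0.02 m/s); the robot touches nothing.
It fails at once if the squeeze bottle of dark sauce is shifted by more than 20 mm or tipped (distance of squeeze_bottle from where it was at the start of the episode above 0.02 m or angle between squeeze_bottle's own z axis and vertical above 0.35 rad).
It fails at once if the low round jar is shifted by more than 20 mm or tipped (distance of chilli_jar from where it was at the start of the episode above 0.02 m or angle between chilli_jar's own z axis and vertical above 0.35 rad).
It fails at once if the wide tall jar is shifted by more than 20 mm or tipped (distance of pickle_jar from where it was at the start of the episode above 0.02 m or angle between pickle_jar's own z axis and vertical above 0.35 rad).
It fails at once if the flat tin is shifted by more than 20 mm or tipped (distance of fish_tin from where it was at the start of the episode above 0.02 m or angle between fish_tin's own z axis and vertical above 0.35 rad).
It fails at once if the fingers press on the eye or its crossbar with more than 5 N (contact force between the fingers and eye above 5 N).
It also fails if it takes over 67 s, if anything falls off the work surface, if the arm or the gripper's body presses on something with over 40 N, if the wrist force passes 120 N, or if a joint passes its speed limit or range.

## Robot

A 6-joint arm with a two-finger parallel gripper is mounted at the origin on a cart in front of the work surface, level with it; the furniture and walls round the work are solid. World frame = base frame: x ahead of the robot, y to its left, z up, the work surface at z = 0. Lengths are in m, angles in rad, forces in N, time in s.
With the tool pointing down it reaches from about 0.275 to 0.825 m from the base axis. Payload 4.9 kg.
Tool frame: the origin (TCP) lies midway between the tips of the shut fingers; the grasp point (between the pads) lies 19 mm behind it; z points along the fingers, y is the line along which they close (so a half turn about z gives the same grasp; the last joint's range is limited). The gripper opens to 85 mm and grips with 20 to 120 N. Pads are 22 mm wide; open, the fingers measure 114 mm over their backs; the gripper's body (76 mm by 85 mm) begins 54 mm behind the grasp point. The pads swing forward as they close: fully open they stand 13 mm farther back than shut.
Start: joints at [1.047, 0.326, -0.193, 1.052, 0, 1.437], TCP at [0.209, 0.509, 0.231] pointing down, gripper open.
Joint ranges: [-2.65, 2.65], [-0.97, 1.79], [-1.3, 1.35], [-1.93, 2.1], [-1.47, 1.37], [-3.14, 3.14]. Speed limits (rad/s): [2.57, 2.57, 3.14, 3.14, 3.14, 3.14].

## Interface

Orientations are given as a unit quaternion [w, x, y, z].
In Python, from station import observe, get_image, camera_info, hand_in, search_frame gives the robot as it stands.
- The arm moves only by the tool move_arm, never from a script. Its arguments are lists of equal length, an entry for each row: "translation": the shift along the tool's x, y, z in units of 25 mm (1.0 is 25 mm), a list of three; "roll": the turn about the tool's z in units of 10 degrees (1.0 is 10 degrees). A call has 1 to 10 rows; each row shifts and turns the commanded pose from where the row before left it, along the tool's axes as they then stand; what a row does not reach is not made up. A row lasts 1/8 s, in which the tool goes at most 62.5 mm and 10.7 degrees, less where a joint would pass 70% of its speed; a pose out of reach is approached as far as the arm can. A call with a number of a shift or a turn outside -1 to 1 is refused whole. A call with a gripper value outside its range is refused whole. "hand" is the opening, from 0 (shut) to 1 (fully open), set as the call begins (left out, the last holds). The fingers move at their own pace and stop on an object; "force" is the grip in N (left out, the last holds). Time passes only in rows, so rows that do not move let the fingers close. It gives the time, the measured TCP pose, the force, the opening and the grip force at its end, in the units of the state.
- observe(): the state, without advancing time (a new reading comes with each control period).
- get_image(name): name is "scene" or "top"; returns the picture (400x640x3 uint8, red, green, blue); there is no depth.
- camera_info(name): a dict with "K" (3x3 intrinsics, pixels), "cam_to_world" (4x4, takes a point from camera to world coordinates). Camera axes: x right, y up, looking along -z (the intrinsics and any distortion apply to the point x, -y, -z); pixel columns grow to the right and rows downward; lengths in m; the calibration is good to about 2 mm. A picture is of the moment at which its call begins. camera_info takes no time and is no camera call.
- hand_in(): hands the job in; it is judged then, once.
Trained networks look in the newest picture that a camera, given by its name, has taken for a name from the list of things; names that differ only in an ending like _2 or _b are one class to them, and where a whole thing is asked for, a point or a joint stands for the part that bears it (a point fixed in the world has none). Each returns a list of dicts, best first, with "p" (0 to 1); they miss things now and then, are a little off and sometimes report something else, mostly with a low value. They report only what shows in the picture. A call takes as long as a camera call. They do not tell look-alikes from the thing itself.
- search_frame(camera, target): "point" ([column, row] in pixels, amid what is visible of it).
The state is a dict: "time_s": time; "q": joint angles; "joint_velocities": joint speeds; "joint_torque": joint torques, N m; "position": TCP position; "tool_rot": TCP orientation; "ft_force": force on the tool from outside, world axes, zero at the start; "torque": the same for the moment, N m; "gripper_width": finger opening in m; "grasp_force": force on a finger pad.
Only numpy, scipy, OpenCV 4.12 (cv2) and the standard library are available. Lean on these libraries where they do the work, as an engineer would, in place of code of your own. Each camera call takes 0.05 s, during which the arm holds its last target. There are 200 camera calls.

## Working session

There is one attempt and no reset: what is moved stays moved. The work goes in short steps, Python scripts to look and compute and a tool call to move; the robot and the scene stay as the last step left them, time stands still between calls to the robot, and variables do not carry over. Pictures are saved under pics/ and viewed, at most 10 in all, crops included, and the job is handed in when it is done.

Besides the shell and the picture viewer there is one more tool, called after "Request:" by a JSON object that holds its "api" and its "payload". move_arm: Moves the arm, as the interface text tells. Shifts and turns lie within -1 to 1; 1 stands for 25 mm of shift or 10 degrees of turn. Its arguments: {"type":"object","properties":{"translation":{"type":"array","items":{"type":"array","items":{"type":"number","minimum":-1,"maximum":1}}},"roll":{"type":"array","items":{"type":"number","minimum":-1,"maximum":1}},"hand":{"type":"number"},"force":{"type":"number"}},"required":["translation","roll"]}

```bash
mkdir -p pics; cat > h.py <<'E'
import numpy as np, cv2
from station import observe, get_image, camera_info, hand_in, search_frame
def proj(cam,P):
    c=camera_info(cam);T=np.linalg.inv(np.array(c["cam_to_world"]));K=np.array(c["K"])
    p=T[:3,:3]@np.array(P,float)+T[:3,3];p=np.array([p[0],-p[1],-p[2]]);u=K@p;return u[:2]/u[2]
def ray(cam,uv,z):
    c=camera_info(cam);T=np.array(c["cam_to_world"]);K=np.array(c["K"])
    d=np.linalg.inv(K)@np.array([uv[0],uv[1],1.]);d=T[:3,:3]@np.array([d[0],-d[1],-d[2]]);o=T[:3,3]
    return o+d*(z-o[2])/d[2]
def save(cam,name):
    im=get_image(cam);cv2.imwrite("pics/"+name,im[:,:,::-1]);return im
E
python3 - <<'E'
from h import *
print({k:np.round(v,3).tolist() for k,v in observe().items()})
for c in("scene","top"):
    save(c,c+"0.png");i=camera_info(c);print(c,np.round(i["K"],1).tolist(),np.round(i["cam_to_world"],3).tolist(),[k for k in i])
    for n in("bar_mid","eye_hole","pot","eye","squeeze_bottle","chilli_jar","pickle_jar","fish_tin"):
        print(n,[(np.round(d["point"]).tolist(),round(d["p"],2)) for d in search_frame(c,n)[:3]])
E
```

```text
{'time_s': 0.0, 'q': [1.047, 0.327, -0.194, 1.052, -0.0, 1.437], 'joint_velocities': [-0.001, 0.001, -0.0, 0.002, 0.001, 0.001], 'joint_torque': [0.0, -44.34, 26.244, 0.015, -0.0, 0.0], 'position': [0.209, 0.508, 0.23], 'tool_rot': [-0.0, 0.194, 0.981, -0.001], 'ft_force': [0.275, -1.056, -0.283], 'torque': [0.061, -0.0, -0.008], 'grasp_force': 0.0, 'gripper_width': 0.085}
scene [[506.6, 0.0, 318.8], [0.0, 506.6, 197.2], [0.0, 0.0, 1.0]] [[-0.818, 0.303, -0.489, -0.174], [-0.575, -0.408, 0.709, 1.028], [0.015, 0.861, 0.508, 0.792], [0.0, 0.0, 0.0, 1.0]] ['K', 'cam_to_world']
bar_mid [([312.0, 279.0], 0.84)]
eye_hole []
pot [([345.0, 162.0], 0.72), ([332.0, 203.0], 0.67)]
eye []
squeeze_bottle []
chilli_jar [([314.0, 280.0], 0.35)]
pickle_jar [([250.0, 287.0], 0.69)]
fish_tin [([320.0, 322.0], 0.9)]
top [[404.0, 0.0, 319.7], [0.0, 404.0, 194.9], [0.0, 0.0, 1.0]] [[0.022, 0.984, -0.175, 0.254], [-1.0, 0.023, 0.005, 0.094], [0.009, 0.175, 0.985, 1.403], [0.0, 0.0, 0.0, 1.0]] ['K', 'cam_to_world']
bar_mid [([252.0, 231.0], 0.59)]
eye_hole [([348.0, 181.0], 0.78), ([430.0, 153.0], 0.46)]
pot [([251.0, 229.0], 0.7), ([344.0, 182.0], 0.59), ([426.0, 158.0], 0.57)]
eye [([346.0, 179.0], 0.61), ([430.0, 150.0], 0.55)]
squeeze_bottle [([378.0, 161.0], 0.63)]
chilli_jar [([314.0, 205.0], 0.65), ([343.0, 180.0], 0.31)]
pickle_jar [([223.0, 215.0], 0.84), ([316.0, 205.0], 0.48)]
fish_tin [([232.0, 260.0], 0.75)]
```

View pics/scene0.png

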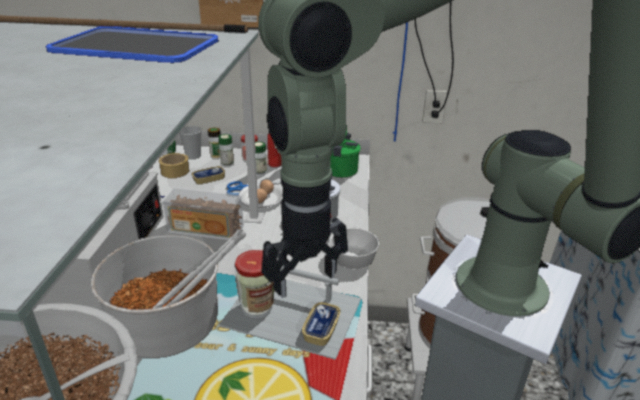

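View pics/top0.png

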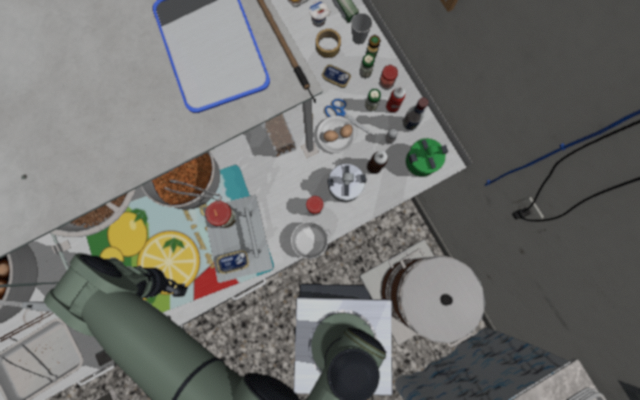

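```bash
python3 - <<'E'
from h import *
t=cv2.imread("pics/top0.png");c=t[120:300,190:450]
cv2.imwrite("pics/topc.png",cv2.resize(c,None,fx=3,fy=3,interpolation=cv2.INTER_CUBIC))
print("bar",ray("top",(252,231),.065),ray("scene",(312,279),.065))
print("eye",ray("top",(346,180),.146),ray("top",(430,152),.146),"bottle",ray("top",(378,161),.09),"chilli",ray("top",(314,205),.05),"pj",ray("top",(223,215),.1),"tin",ray("top",(232,260),.03))
E
```

```text
bar [0.36583287 0.30914534 0.065     ] [0.33229435 0.31550462 0.065     ]
eye [0.52810595 0.0058515  0.146     ] [ 0.62709312 -0.26441807  0.146     ] bottle [ 0.60806892 -0.10476208  0.09      ] chilli [0.4598477  0.10653554 0.05      ] pj [0.41253445 0.40000144 0.1       ] tin [0.27018888 0.37662685 0.03      ]
```

View pics/topc.png

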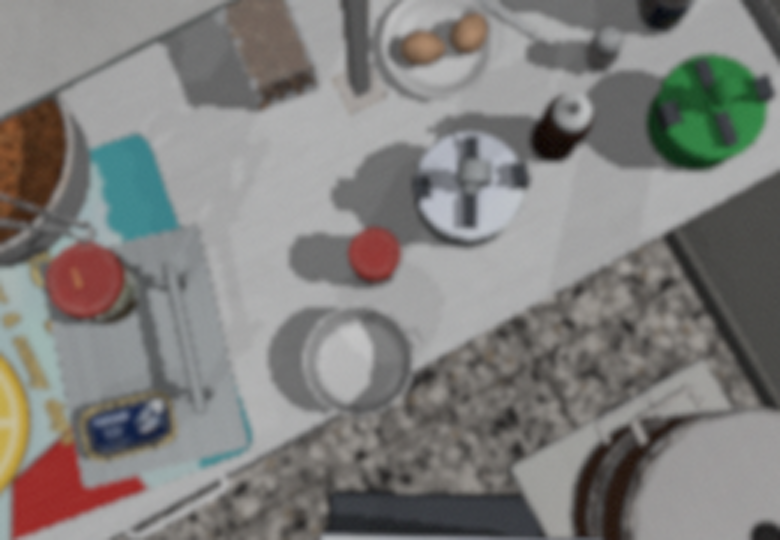

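The top view shows the rest with bar (px ~252,232), red-lidded pickle jar at its far end, and tin at its near end. The steel pot is at ~(347,181), with the chilli jar to the left (315,205) and the bottle to the right (378,162). I'll rectify the pot and bar for angles.

```bash
cat >> h.py <<'E'
def rect(im,cam,c,half,z,n=400):
    # top-down map: up=+x world, right=-y
    w=np.float32([[c[0]+half,c[1]+half],[c[0]+half,c[1]-half],[c[0]-half,c[1]-half],[c[0]-half,c[1]+half]])
    s=np.float32([proj(cam,(*p,z)) for p in w])
    H=cv2.getPerspectiveTransform(s,np.float32([[0,0],[n,0],[n,n],[0,n]]))
    return cv2.warpPerspective(im,H,(n,n),flags=cv2.INTER_CUBIC)
E
python3 - <<'E'
from h import *
im=np.mean([get_image("top").astype(float) for _ in range(6)],0).astype(np.uint8)[:,:,::-1].copy()
np.save("top.npy",im)
cv2.imwrite("pics/r1.png",np.hstack([rect(im,"top",(.525,.004),.08,.106),rect(im,"top",(.366,.309),.12,.065)]))
E
```

```text
(no output)
```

View pics/r1.png

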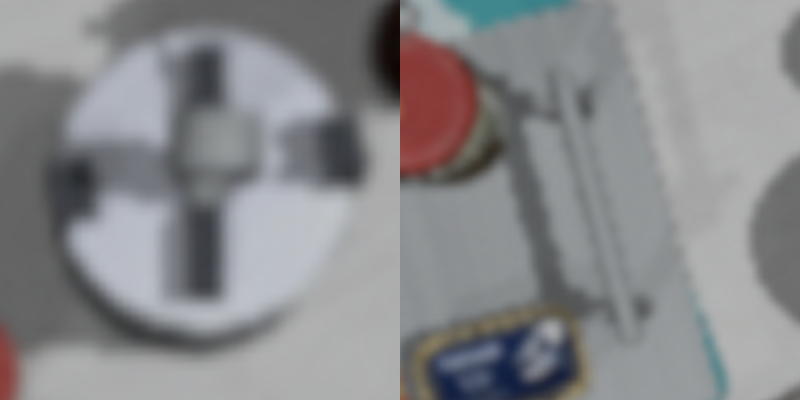

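```bash
cat >> h.py <<'E'
def yaw():
    from scipy.spatial.transform import Rotation as R
    q=observe()["tool_rot"];m=R.from_quat([q[1],q[2],q[3],q[0]]).as_matrix();return np.degrees(np.arctan2(m[1,0],m[0,0]))
def plan(p0,psi0,p1,psi1,n):
    "rows from pose p0,psi0(deg) to p1,psi1 in n rows (straight line, roll linear)"
    d=(np.array(p1)-np.array(p0))/n/.025;r=-(psi1-psi0)/n/10;rows=[]
    for k in range(n):
        a=np.radians(psi0+(psi1-psi0)*k/n)
        rows.append([round(float(v),2) for v in (np.cos(a)*d[0]+np.sin(a)*d[1],np.sin(a)*d[0]-np.cos(a)*d[1],-d[2])])
    print(n,"rows",rows,"roll",round(r,3))
E
python3 - <<'E'
from h import *
im=np.load("top.npy");g=rect(im,"top",(.366,.309),.12,.065,480).astype(float).mean(2)
# bar ridge: 0.5mm/px, search rows for bright ridge near line
M=cv2.getRotationMatrix2D((239.5,239.5),-15.3,1);r=cv2.warpAffine(g.astype(np.float32),M,(480,480),flags=cv2.INTER_CUBIC)
cv2.imwrite("pics/rb.png",r)
for y0 in range(60,430,30):
    p=r[y0:y0+20,200:270].mean(0);print(y0,p[::3].astype(int))
print(yaw());o=observe()["position"];print(o)
plan(o,yaw(),(.3225,.301,.16),-164.7+360,12)
E
```

```text
60 [139 139 138 137 135 133 130 129 129 130 132 134 136 138 140 142 143 144
 144 145 145 145 144 142]
90 [127 131 132 129 123 117 113 113 118 125 132 136 137 136 132 129 127 126
 127 127 127 127 128 129]
120 [125 120 115 111 107 105 108 113 122 131 137 140 138 131 121 109  98  93
  93 101 111 122 131 137]
150 [150 149 147 143 137 131 126 125 128 133 139 141 141 139 136 135 136 139
 142 145 147 147 148 148]
180 [150 150 148 146 141 135 130 129 131 135 139 141 141 138 136 135 137 140
 144 146 148 149 149 149]
210 [150 149 147 144 139 133 128 127 130 135 140 142 141 138 135 135 136 140
 143 146 148 149 149 149]
240 [149 148 147 144 139 134 130 128 131 136 140 142 141 139 136 135 137 140
 143 146 148 149 149 149]
270 [149 148 146 144 140 135 131 130 132 137 141 143 142 139 135 134 136 139
 143 146 148 149 149 149]
300 [144 143 141 140 136 132 129 130 133 137 141 143 142 139 136 135 136 140
 143 146 148 149 149 149]
330 [132 134 135 134 131 128 126 127 131 137 141 143 141 138 136 135 136 139
 142 144 145 145 144 144]
360 [115 115 113 110 107 104 106 113 123 133 140 143 141 135 128 119 112 107
 106 108 114 120 128 134]
390 [141 140 139 136 133 129 127 128 131 136 140 141 140 136 132 130 130 133
 136 139 143 146 148 149]
420 [150 150 150 150 150 150 150 150 150 150 150 150 150 150 151 152 153 152
 152 151 151 152 152 152]
157.6659651902018
[0.20900503 0.50876664 0.23129314]
12 rows [[-0.61, -0.5, 0.24], [-0.59, -0.53, 0.24], [-0.56, -0.56, 0.24], [-0.52, -0.59, 0.24], [-0.49, -0.62, 0.24], [-0.46, -0.64, 0.24], [-0.42, -0.67, 0.24], [-0.38, -0.69, 0.24], [-0.34, -0.71, 0.24], [-0.31, -0.73, 0.24], [-0.26, -0.74, 0.24], [-0.22, -0.76, 0.24]] roll -0.314[ WARN:0@0.238] global loadsave.cpp:1063 imwrite_ Unsupported depth image for selected encoder is fallbacked to CV_8U.
```

Request:
{"api": "move_arm", "payload": {"translation": [[-0.61,-0.5,0.24],[-0.59,-0.53,0.24],[-0.56,-0.56,0.24],[-0.52,-0.59,0.24],[-0.49,-0.62,0.24],[-0.46,-0.64,0.24],[-0.42,-0.67,0.24],[-0.38,-0.69,0.24],[-0.34,-0.71,0.24],[-0.31,-0.73,0.24]], "roll": [-0.314,-0.314,-0.314,-0.314,-0.314,-0.314,-0.314,-0.314,-0.314,-0.314], "hand": 1, "force": 100}}

```text
time_s: 2.45
position: [0.304, 0.335, 0.1712]
tool_rot: [0.0, -0.08, 0.997, 0.0]
ft_force: [-0.3, 0.8, 0.2]
gripper_width: 0.0853
grasp_force: 0.0
```

Request:
{"api": "move_arm", "payload": {"translation": [[-0.26,-0.74,0.24],[-0.22,-0.76,0.24],[0,0,0],[0,0,0]], "roll": [-0.314,-0.314,0,0]}}

```text
time_s: 2.95
position: [0.3224, 0.3013, 0.1595]
tool_rot: [0.0, -0.133, 0.991, 0.0]
ft_force: [0.2, -0.7, 0.1]
gripper_width: 0.0851
grasp_force: 0.0
```

```bash
python3 - <<'E'
from h import *
o=observe()["position"];print(o,yaw()%360,np.round(observe()["q"],3))
plan(o,yaw()%360,(.3227,.3004,.045),195.3,6)
im=get_image("top")[:,:,::-1];s=np.mean([get_image("scene").astype(float) for _ in range(4)],0).astype(np.uint8)[:,:,::-1].copy();np.save("scene.npy",s)
print("pj",proj("scene",(.536,.0016,.106)),proj("scene",(.3632,.3115,.065)))
print([ (d["point"],d["p"]) for n in("eye_hole","pot","bar_mid") for d in search_frame("scene",n)[:3]])
cv2.imwrite("pics/s2.png",np.hstack([cv2.resize(s[120:320,220:420],(400,400),interpolation=2),rect(im,"top",(.366,.309),.12,.065)]))
E
```

```text
[0.32243457 0.30131989 0.15954029] 195.30888798464963 [ 0.584  0.195 -0.571  0.804  0.     0.317]
6 rows [[-0.0, -0.01, 0.76], [-0.0, -0.01, 0.76], [-0.0, -0.01, 0.76], [-0.0, -0.01, 0.76], [-0.0, -0.01, 0.76], [-0.0, -0.01, 0.76]] roll 0.0
pj [318.66651081 181.55699162] [301.90550115 272.82264539]
[([345.7, 141.6], 0.68), ([346.1, 158.3], 0.86), ([299.7, 205.6], 0.78), ([303.3, 275.9], 0.81)]
```

View pics/s2.png

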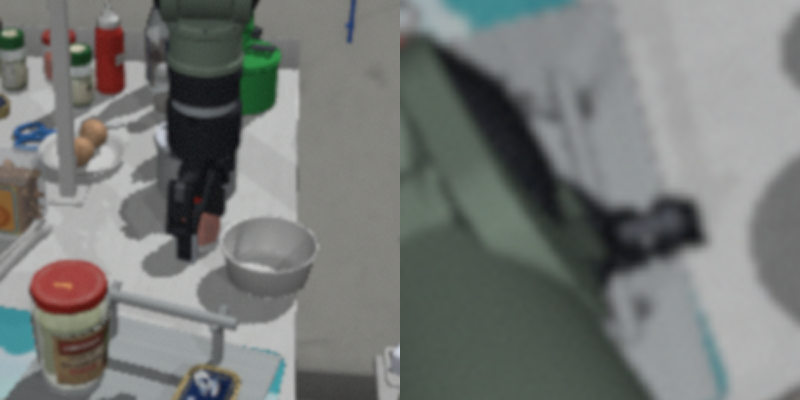

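```bash
python3 - <<'E'
from h import *
m=np.array([.3632,.3115]);d=np.array([np.cos(np.radians(15.3)),np.sin(np.radians(15.3))])
for s in(-1,1): print(proj("scene",(*(m+s*.085*d),.065)))
for p in((276.5,266.5),(337.5,281.5)): print(ray("scene",p,.067))
s=np.load("scene.npy");cv2.imwrite("pics/s3.png",cv2.resize(s[250:300,260:350],None,fx=8,fy=8,interpolation=2))
E
```

```text
[337.82112529 281.59187454]
[267.4835407  264.41811209]
[0.42200826 0.32955198 0.067     ]
[0.28069987 0.29126265 0.067     ]
```

View pics/s3.png

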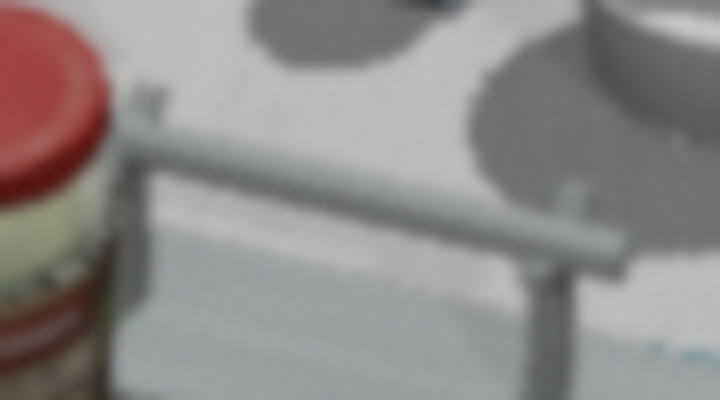

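The bar's near end shows at px (337.5,281.9), which agrees with the prediction of (337.8,281.6). Descending and gripping.

Request:
{"api": "move_arm", "payload": {"translation": [[0,-0.01,0.8],[0,-0.01,0.8],[0,-0.01,0.8],[0,-0.01,0.8],[0,0,0.8],[0,0,0.6],[0,0,0]], "roll": [0,0,0,0,0,0,0]}}

```text
time_s: 4.22
position: [0.3219, 0.2994, 0.0435]
tool_rot: [-0.001, -0.134, 0.991, -0.001]
ft_force: [0.4, 0.1, 1.4]
gripper_width: 0.0854
grasp_force: 0.0
```

Request:
{"api": "move_arm", "payload": {"translation": [[0,0,0],[0,0,0],[0,0,0],[0,0,0],[0,0,0],[0,0,0]], "roll": [0,0,0,0,0,0], "hand": 0, "force": 110}}

```text
time_s: 4.97
position: [0.3228, 0.3012, 0.0448]
tool_rot: [0.0, -0.134, 0.991, 0.002]
ft_force: [-3.0, 5.5, 5.2]
gripper_width: 0.0113
grasp_force: 107.4
```

Request:
{"api": "move_arm", "payload": {"translation": [[0,0,-0.5],[0,0,-1],[0,0,-1],[0,0,-1],[0,0,-0.7],[0,0,0]], "roll": [0,0,0,0,0,0]}}

```text
time_s: 5.72
position: [0.3235, 0.2999, 0.1506]
tool_rot: [0.001, -0.133, 0.991, 0.0]
ft_force: [0.7, -0.0, -2.7]
gripper_width: 0.011
grasp_force: 107.4
```

```bash
python3 - <<'E'
from h import *
o=observe();p=o["position"];print(p,yaw()%360,o["gripper_width"],o["ft_force"],o["torque"])
plan(p,yaw()%360,(.367,.0015,.15),180,14)
im=np.load("top.npy").astype(np.float32).mean(2)
for z,rs in((.106,((60,100),(210,250),(250,290))),(.146,((130,150),(150,170),(170,190)))):
    g=rect(im,"top",(.525,.004),.08,z)
    for a,b in rs: print(z,a,g[a:b,150:270:4].mean(0).astype(int))
E
```

```text
[0.32349531 0.29990617 0.15055639] 195.32908238820548 0.010962482081649813 [ 0.73113907 -0.01099279 -2.67093831] [-0.03464788  0.08291045 -0.00106518]
14 rows [[0.11, -0.86, 0.0], [0.09, -0.86, 0.0], [0.07, -0.86, 0.0], [0.06, -0.86, 0.0], [0.04, -0.86, 0.0], [0.02, -0.86, 0.0], [0.01, -0.86, 0.0], [-0.01, -0.86, 0.0], [-0.03, -0.86, 0.0], [-0.04, -0.86, 0.0], [-0.06, -0.86, 0.0], [-0.08, -0.86, 0.0], [-0.09, -0.86, 0.0], [-0.11, -0.85, 0.0]] roll 0.109
0.106 60 [179 173 166 154 144 131 123 112 104  93  84  75  69  64  61  64  71  87
 107 128 146 159 169 173 175 175 175 175 175 174]
0.106 210 [187 181 173 161 149 137 127 118 105  94  81  73  66  65  65  68  80  97
 122 142 163 173 182 186 189 190 191 191 191 192]
0.106 250 [188 182 170 157 144 134 124 119 107  97  83  74  66  64  64  67  81  98
 124 145 167 176 186 188 191 191 192 192 192 192]
0.146 130 [180 174 159 143 123 109  99  97  99 104 110 114 119 122 125 127 132 136
 141 144 147 147 147 147 149 154 162 170 176 178]
0.146 150 [167 163 149 132 113 102  98 103 110 117 125 131 136 139 143 145 147 148
 149 147 145 141 137 134 135 141 150 158 159 154]
0.146 170 [121 117 108 100  93  91  95 102 110 116 122 126 131 134 137 139 142 143
 142 141 138 134 130 127 130 137 150 161 168 165]
```

Request:
{"api": "move_arm", "payload": {"translation": [[0.11,-0.86,0],[0.09,-0.86,0],[0.07,-0.86,0],[0.06,-0.86,0],[0.04,-0.86,0],[0.02,-0.86,0],[0.01,-0.86,0],[-0.01,-0.86,0],[-0.03,-0.86,0],[-0.04,-0.86,0]], "roll": [0.11,0.11,0.11,0.11,0.11,0.11,0.11,0.11,0.11,0.11]}}

```text
time_s: 6.98
position: [0.3527, 0.0856, 0.1484]
tool_rot: [-0.001, -0.037, 0.999, -0.0]
ft_force: [0.2, 0.1, -1.7]
gripper_width: 0.011
grasp_force: 107.5
```

Request:
{"api": "move_arm", "payload": {"translation": [[-0.06,-0.86,0],[-0.08,-0.86,0.2],[-0.09,-0.86,0.3],[-0.1,-0.8,0.4],[0,0,0],[0,0,0]], "roll": [0.11,0.11,0.11,0.1,0,0]}}

```text
time_s: 7.72
position: [0.3652, 0.0029, 0.1265]
tool_rot: [-0.001, -0.0, 1.0, 0.0]
ft_force: [-0.6, -0.1, -1.3]
gripper_width: 0.0113
grasp_force: 107.6
```

```bash
cat > look.py <<'E'
from h import *
import sys
o=observe();print(np.round(o["position"],4),yaw()%360,np.round(o["q"],2),np.round(o["ft_force"],1))
f=lambda c:np.mean([get_image(c).astype(float) for _ in range(3)],0).astype(np.uint8)[:,:,::-1].copy()
t=f("top");s=f("scene")
u,v=map(int,proj("scene",(.52,.0,.146)));s=cv2.resize(s[v-30:v+30,u-40:u+20],(400,400),interpolation=2)
cv2.imwrite("pics/"+sys.argv[1],np.hstack([rect(t,"top",(.52,.004),.08,.146),s]))
print(u,v,"bar tip pred top")
E
python3 look.py a1.png
```

```text
[0.3652 0.0029 0.1265] 180.04759527638848 [-0.19  0.11 -0.79  0.68  0.   -0.2 ] [-0.6 -0.1 -1.3]
323 170 bar tip pred top
```

View pics/a1.png

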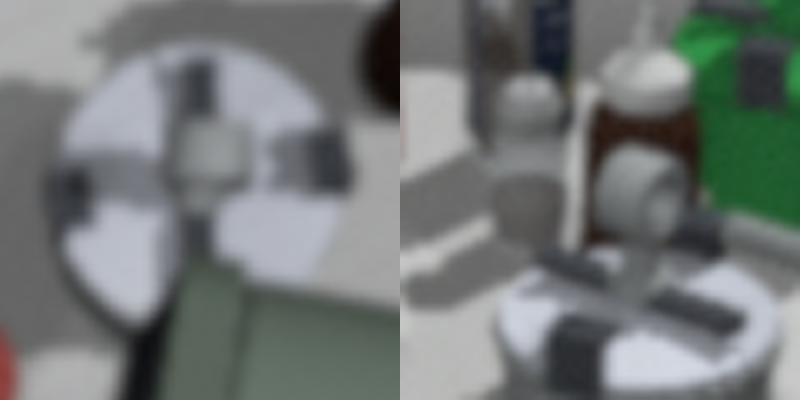

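```bash
python3 - <<'E'
from h import *
for P in((.492,.003,.146),(.536,.002,.146),(.524,.002,.146),(.45,.003,.146),(.524,.012,.146),(.524,.002,.156)):
    p=proj("scene",P);print(P,p,"crop",400+(p[0]-283)*6.667,(p[1]-140)*6.667)
E
```

```text
(0.492, 0.003, 0.146) [331.78788894 173.54153904] crop 725.2688555312425 223.62144078806637
(0.536, 0.002, 0.146) [318.80048519 168.95162988] crop 638.6818347883853 193.0205163926756
(0.524, 0.002, 0.146) [322.35792096 170.15230595] crop 662.3992590275225 201.02542378389407
(0.45, 0.003, 0.146) [344.77293989 177.92726455] crop 811.8401902769235 252.86107274118976
(0.524, 0.012, 0.146) [320.27910555 171.50198747] crop 648.5397967257235 210.02375043045782
(0.524, 0.002, 0.156) [322.42610122 166.92047555] crop 662.8538168578289 179.4788104757992
```

The scene crop shows the bar tip at (722,228) and the hole mouth at (665,205), both within about 4 crop px of the prediction, so they are aligned. Inserting.

Request:
{"api": "move_arm", "payload": {"translation": [[-0.5,-0.03,0],[-0.5,0,0],[-0.5,0,0],[-0.4,0,0],[0,0,0]], "roll": [0,0,0,0,0]}}

```text
time_s: 8.65
position: [0.4143, 0.0018, 0.1267]
tool_rot: [0.0, -0.0, 1.0, -0.0]
ft_force: [0.3, -0.2, -1.8]
gripper_width: 0.011
grasp_force: 107.6
```

Request:
{"api": "move_arm", "payload": {"translation": [[-0.5,0,0],[-0.5,0,0],[-0.5,0,0],[-0.3,0,0],[0,0,0],[0,0,0]], "roll": [0,0,0,0,0,0]}}

```text
time_s: 9.4
position: [0.4579, 0.002, 0.1266]
tool_rot: [-0.0, -0.0, 1.0, 0.0]
ft_force: [0.2, 0.6, -1.0]
gripper_width: 0.0105
grasp_force: 107.6
```

```bash
python3 look.py a2.png; python3 - <<'E'
import numpy as np
# circular sweep cw about eye; grasp radius r behind eye
c=np.array([.536,.002]);p=np.array([.459,.002]);r=.077
for st in (8,):
    # chord for step st deg: grasp angle (from eye) 180 -> 180-st (toward +y); translation in tool axes before the turn
    a=np.radians(st)
    # tool yaw 180: xt=(-1,0), yt=(0,1)
    new=c+r*np.array([-np.cos(a),np.sin(a)]);d=new-p;print("deg",st,"tool x",-d[0]/.025,"tool y",d[1]/.025)
E
```

```text
[0.4579 0.002  0.1266] 180.04910534250087 [-0.16  0.27 -0.58  0.73 -0.   -0.16] [ 0.2  0.6 -1. ]
323 170 bar tip pred top
deg 8 tool x -0.029974348275965124 tool y 0.42865315095700157
```

View pics/a2.png

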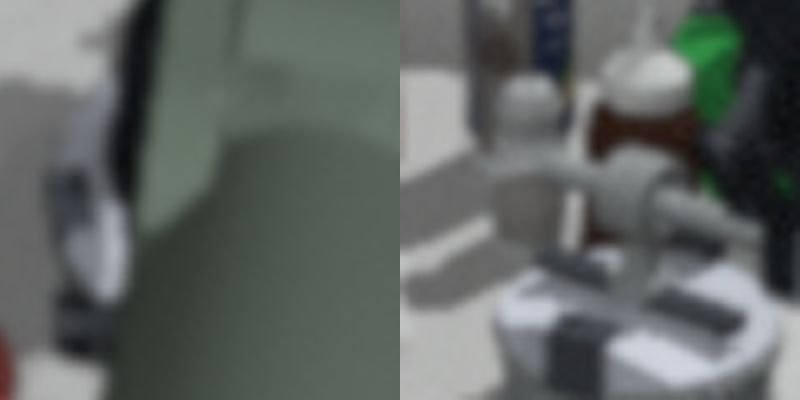

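The bar is through the eye, sticking out well at the far side (upper left of the eye in the scene crop). Starting the clockwise sweep.

Request:
{"api": "move_arm", "payload": {"translation": [[-0.03,0.43,0],[-0.03,0.43,0],[-0.03,0.43,0],[-0.03,0.43,0],[0,0,0]], "roll": [0.8,0.8,0.8,0.8,0]}}

```text
time_s: 10.32
position: [0.4691, 0.043, 0.1265]
tool_rot: [-0.001, 0.274, 0.962, -0.001]
ft_force: [-3.5, -2.8, 0.5]
gripper_width: 0.0111
grasp_force: 116.7
```

```bash
python3 - <<'E'
from h import *
o=observe();print(o["position"],yaw()%360,np.round(o["q"],2),np.round(o["ft_force"],1),np.round(o["torque"],2))
E
```

```text
[0.46907826 0.0430374  0.12646226] 148.19103086654852 [-0.07  0.29 -0.54  0.74 -0.    0.49] [-3.5 -2.8  0.5] [-0.42  0.92 -0.01]
```

Request:
{"api": "move_arm", "payload": {"translation": [[-0.03,0.43,0],[-0.03,0.43,0],[-0.03,0.43,0],[-0.03,0.43,0],[-0.03,0.43,0],[0,0,0]], "roll": [0.8,0.8,0.8,0.8,0.8,0]}}

```text
time_s: 11.08
position: [0.5108, 0.0767, 0.1263]
tool_rot: [-0.002, 0.586, 0.811, 0.001]
ft_force: [-3.1, 4.7, -1.6]
gripper_width: 0.0112
grasp_force: 107.8
```

```bash
python3 - <<'E'
from h import *
o=observe();print(o["position"],yaw()%360,np.round(o["q"],2),np.round(o["ft_force"],1),np.round(o["torque"],2))
E
```

```text
[0.51077599 0.07673619 0.1262744 ] 108.30918419092562 [ 0.    0.36 -0.43  0.78  0.    1.26] [-3.1  4.7 -1.6] [0.82 0.5  0.31]
```

Request:
{"api": "move_arm", "payload": {"translation": [[-0.03,0.43,0],[-0.02,0.32,0],[0,0,0]], "roll": [0.8,0.6,0]}}

```text
time_s: 11.45
position: [0.5297, 0.0786, 0.1265]
tool_rot: [-0.0, 0.68, 0.733, -0.0]
ft_force: [-1.5, -3.5, -1.5]
gripper_width: 0.0109
grasp_force: 111.1
```

Request:
{"api": "move_arm", "payload": {"translation": [[-0.01,0.21,0],[0,0,0]], "roll": [0.4,0]}}

```text
time_s: 11.7
position: [0.5349, 0.0787, 0.1266]
tool_rot: [0.0, 0.706, 0.709, -0.0]
ft_force: [-1.6, -1.6, -1.9]
gripper_width: 0.0112
grasp_force: 111.7
```

```bash
python3 - <<'E'
from h import *
o=observe();print(o["position"],yaw()%360,np.round(o["q"],2),np.round(o["ft_force"],1),np.round(o["torque"],2))
E
```

```text
[0.53489531 0.0787407  0.1266441 ] 90.24816705375984 [ 0.01  0.4  -0.37  0.8  -0.    1.58] [-1.6 -1.6 -1.9] [-0.76 -0.02  0.1 ]
```

Request:
{"api": "move_arm", "payload": {"translation": [[-0.01,0.21,0],[0,0,0]], "roll": [0.4,0]}}

```text
time_s: 11.95
position: [0.5405, 0.0795, 0.1268]
tool_rot: [-0.001, 0.73, 0.684, 0.001]
ft_force: [-1.8, 2.6, -0.2]
gripper_width: 0.0109
grasp_force: 111.7
```

Request:
{"api": "move_arm", "payload": {"translation": [[-0.01,0.21,0],[0,0,0]], "roll": [0.4,0]}}

```text
time_s: 12.2
position: [0.5459, 0.0788, 0.1269]
tool_rot: [-0.0, 0.753, 0.658, 0.001]
ft_force: [-1.7, 7.1, -0.6]
gripper_width: 0.0111
grasp_force: 112.4
```

```bash
python3 - <<'E'
from h import *
o=observe();print(o["position"],yaw()%360,np.round(o["q"],2),np.round(o["ft_force"],1),np.round(o["torque"],2))
s=np.mean([get_image("scene").astype(float) for _ in range(3)],0).astype(np.uint8)[:,:,::-1]
t=np.mean([get_image("top").astype(float) for _ in range(3)],0).astype(np.uint8)[:,:,::-1].copy()
cv2.imwrite("pics/a3.png",np.hstack([rect(t,"top",(.53,.004),.08,.106),cv2.resize(s[140:200,283:343],(400,400),interpolation=2)]))
E
```

```text
[0.54590293 0.07879225 0.12688162] 82.23515777145056 [ 0.01  0.42 -0.34  0.81  0.    1.72] [-1.7  7.1 -0.6] [0.8  0.55 0.05]
```

Request:
{"api": "move_arm", "payload": {"translation": [[-0.01,0.21,0],[0,0,0]], "roll": [0.4,0]}}

```text
time_s: 12.75
position: [0.5512, 0.0776, 0.1268]
tool_rot: [-0.0, 0.776, 0.63, 0.0]
ft_force: [-1.8, 3.2, -0.8]
gripper_width: 0.0107
grasp_force: 111.1
```

Request:
{"api": "move_arm", "payload": {"translation": [[-0.01,0.21,0],[0,0,0]], "roll": [0.4,0]}}

```text
time_s: 13.0
position: [0.5555, 0.0771, 0.1267]
tool_rot: [-0.001, 0.798, 0.603, 0.0]
ft_force: [-1.8, 10.6, -1.8]
gripper_width: 0.0108
grasp_force: 108.7
```

```bash
python3 - <<'E'
from h import *
o=observe();print(o["position"],yaw()%360,np.round(o["q"],2),np.round(o["ft_force"],1),np.round(o["torque"],2))
E
```

```text
[0.55553972 0.07710801 0.12665616] 74.20163400348746 [ 0.    0.44 -0.31  0.82  0.    1.85] [-1.8 10.6 -1.8] [1.71 0.26 0.48]
```

```bash
python3 - <<'E'
from h import *
s=np.mean([get_image("scene").astype(float) for _ in range(3)],0).astype(np.uint8)[:,:,::-1]
t=np.mean([get_image("top").astype(float) for _ in range(3)],0).astype(np.uint8)[:,:,::-1].copy()
cv2.imwrite("pics/a4.png",np.hstack([rect(t,"top",(.53,.004),.08,.106),cv2.resize(s[140:200,283:343],(400,400),interpolation=2)]))
E
```

```text
(no output)
```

View pics/a4.png

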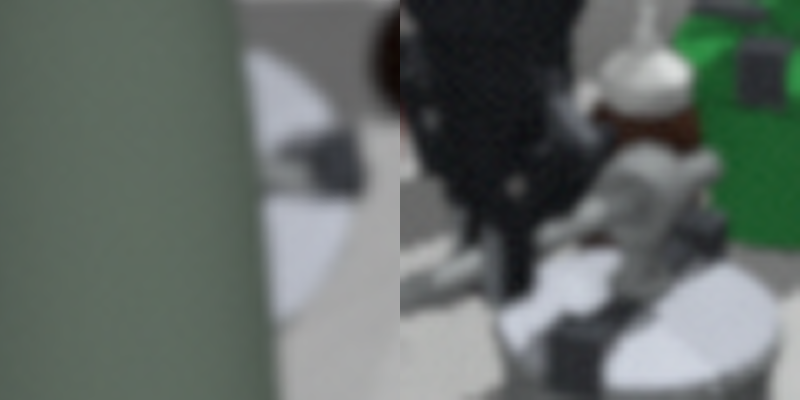

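The scene shows the crossbar reaching under the near lug (570,340), so it is nearly home. I'll push a little further until the stop is clear.

Request:
{"api": "move_arm", "payload": {"translation": [[-0.01,0.22,0],[0,0,0]], "roll": [0.4,0]}}

```text
time_s: 13.55
position: [0.5591, 0.0781, 0.1265]
tool_rot: [-0.004, 0.817, 0.576, 0.001]
ft_force: [-6.0, 12.9, 2.8]
gripper_width: 0.0106
grasp_force: 112.0
```

```bash
python3 - <<'E'
from h import *
o=observe();print(o["position"],yaw()%360,np.round(o["q"],2),np.round(o["ft_force"],1),np.round(o["torque"],2),np.round(o["joint_torque"],2))
E
```

```text
[0.55909904 0.07812001 0.12647665] 70.39841973978545 [ 0.    0.44 -0.3   0.83  0.01  1.92] [-6.  12.9  2.8] [2.71 1.34 0.89] [ -9.45 -47.17  26.72  -2.61  -3.94   1.04]
```

Request:
{"api": "move_arm", "payload": {"translation": [[-0.03,-0.38,0],[-0.03,-0.38,0],[-0.03,-0.38,0],[0,0,0]], "roll": [-0.73,-0.73,-0.73,0]}}

```text
time_s: 14.05
position: [0.5334, 0.0774, 0.1271]
tool_rot: [0.001, 0.695, 0.719, -0.0]
ft_force: [-0.3, -0.5, -1.4]
gripper_width: 0.0105
grasp_force: 109.4
```

```bash
python3 - <<'E'
from h import *
o=observe();print(o["position"],yaw()%360,np.round(o["q"],2),np.round(o["ft_force"],1),np.round(o["torque"],2))
p=o["position"]
a=np.radians(94);e=np.array([.536,.002]);tgt=e+.1375*np.array([np.cos(a),np.sin(a)])
print(tgt);plan(p,yaw()%360,(*(e+.08*np.array([np.cos(a),np.sin(a)])),.1265),94,2)
E
```

```text
[0.53344106 0.07738164 0.12708086] 91.88235624914678 [ 0.01  0.4  -0.37  0.8  -0.    1.55] [-0.3 -0.5 -1.4] [ 0.1  -0.02  0.01]
[0.52640848 0.13916506]
2 rows [[0.09, -0.06, 0.01], [0.09, -0.06, 0.01]] roll -0.106
```

The bar is free in the hole with near-zero torque. Drawing it out along tool +x.

Request:
{"api": "move_arm", "payload": {"translation": [[0.4,0,0],[0.5,0,0],[0.5,0,0],[0.5,0,0]], "roll": [0,0,0,0]}}

```text
time_s: 14.55
position: [0.5316, 0.1268, 0.1267]
tool_rot: [-0.0, 0.695, 0.719, -0.0]
ft_force: [0.5, -0.6, -2.0]
gripper_width: 0.0104
grasp_force: 109.1
```

Request:
{"api": "move_arm", "payload": {"translation": [[0.6,0,0],[0.6,0,0],[0.6,0,0],[0,0,0]], "roll": [0,0,0,0]}}

```text
time_s: 15.05
position: [0.53, 0.1719, 0.1267]
tool_rot: [0.0, 0.694, 0.72, 0.0]
ft_force: [0.4, -0.1, -1.1]
gripper_width: 0.0104
grasp_force: 109.1
```

```bash
python3 - <<'E'
from h import *
o=observe();p=o["position"];print(p,yaw()%360,np.round(o["q"],2),np.round(o["ft_force"],1),np.round(o["torque"],2))
plan(p,yaw(),(p[0]-.02,p[1]+.01,.165),yaw(),3)
plan((p[0]-.02,p[1]+.01,.165),yaw(),(.35,.275,.165),195.3,16)
E
```

```text
[0.52996902 0.17186394 0.12674765] 92.05150931901451 [ 0.18  0.43 -0.32  0.82 -0.    1.72] [ 0.4 -0.1 -1.1] [ 0.02 -0.02 -0.05]
3 rows [[0.14, -0.26, -0.51], [0.14, -0.26, -0.51], [0.14, -0.26, -0.51]] roll -0.0
16 rows [[0.25, -0.39, -0.0], [0.29, -0.36, -0.0], [0.33, -0.33, -0.0], [0.36, -0.29, -0.0], [0.39, -0.24, -0.0], [0.42, -0.2, -0.0], [0.44, -0.15, -0.0], [0.45, -0.1, -0.0], [0.46, -0.05, -0.0], [0.46, 0.0, -0.0], [0.46, 0.05, -0.0], [0.45, 0.11, -0.0], [0.44, 0.16, -0.0], [0.42, 0.2, -0.0], [0.39, 0.25, -0.0], [0.36, 0.29, -0.0]] roll -0.645
```

```bash
python3 - <<'E'
from h import *
plan((.50,.18,.175),92.05,(.3228,.3015,.175),195.3,16)
E
```

```text
16 rows [[0.32, -0.43, -0.0], [0.37, -0.39, -0.0], [0.41, -0.35, -0.0], [0.44, -0.3, -0.0], [0.48, -0.25, -0.0], [0.5, -0.19, -0.0], [0.52, -0.14, -0.0], [0.53, -0.08, -0.0], [0.54, -0.02, -0.0], [0.54, 0.04, -0.0], [0.53, 0.1, -0.0], [0.51, 0.16, -0.0], [0.49, 0.22, -0.0], [0.46, 0.27, -0.0], [0.43, 0.32, -0.0], [0.39, 0.37, -0.0]] roll -0.645
```

Request:
{"api": "move_arm", "payload": {"translation": [[0.1,-0.4,-0.65],[0.1,-0.4,-0.65],[0.1,-0.4,-0.65]], "roll": [0,0,0]}}

```text
time_s: 15.42
position: [0.4993, 0.177, 0.1773]
tool_rot: [0.0, 0.695, 0.719, 0.0]
ft_force: [-0.1, 0.2, -2.0]
gripper_width: 0.0106
grasp_force: 109.1
```

Request:
{"api": "move_arm", "payload": {"translation": [[0.32,-0.43,0],[0.37,-0.39,0],[0.41,-0.35,0],[0.44,-0.3,0],[0.48,-0.25,0],[0.5,-0.19,0],[0.52,-0.14,0],[0.53,-0.08,0],[0.54,-0.02,0],[0.54,0.04,0]], "roll": [-0.645,-0.645,-0.645,-0.645,-0.645,-0.645,-0.645,-0.645,-0.645,-0.645]}}

```text
time_s: 16.68
position: [0.3886, 0.2536, 0.1768]
tool_rot: [0.001, 0.202, 0.979, 0.0]
ft_force: [0.6, -0.8, -1.6]
gripper_width: 0.0104
grasp_force: 109.1
```

Request:
{"api": "move_arm", "payload": {"translation": [[0.53,0.1,0],[0.51,0.16,0],[0.49,0.22,0],[0.46,0.27,0],[0.43,0.32,0],[0.39,0.37,0],[0,0,0],[0,0,0]], "roll": [-0.645,-0.645,-0.645,-0.645,-0.645,-0.645,0,0]}}

```text
time_s: 17.68
position: [0.3232, 0.299, 0.1762]
tool_rot: [0.001, -0.131, 0.991, 0.0]
ft_force: [-0.2, 0.0, -1.1]
gripper_width: 0.0106
grasp_force: 109.1
```

```bash
python3 - <<'E'
from h import *
o=observe();p=o["position"];print(p,yaw()%360,np.round(o["q"],2),np.round(o["ft_force"],1),np.round(o["torque"],2))
plan(p,yaw()%360,(.3228,.3015,.09),195.3,5)
E
```

```text
[0.3232417  0.29897363 0.17619502] 195.05003649833537 [ 0.58  0.17 -0.55  0.85 -0.    0.32] [-0.2  0.  -1.1] [-0.04  0.04 -0.01]
5 rows [[-0.0, 0.02, 0.69], [-0.0, 0.02, 0.69], [-0.0, 0.02, 0.69], [-0.0, 0.02, 0.69], [-0.0, 0.02, 0.69]] roll -0.005
```

Request:
{"api": "move_arm", "payload": {"translation": [[0,0.02,0.7],[0,0.02,0.8],[0,0.02,0.8],[0,0.02,0.8],[0,0.02,0.6],[0,0,0.5],[0,0,0.4],[0,0,0.3],[0,0,0]], "roll": [0,0,0,0,0,0,0,0,0]}}

```text
time_s: 18.8
position: [0.322, 0.3013, 0.0527]
tool_rot: [-0.0, -0.132, 0.991, -0.0]
ft_force: [0.3, 0.2, -1.5]
gripper_width: 0.0107
grasp_force: 109.1
```

Request:
{"api": "move_arm", "payload": {"translation": [[0,0,0.15],[0,0,0.1],[0,0,0]], "roll": [0,0,0]}}

```text
time_s: 19.18
position: [0.3231, 0.3016, 0.0493]
tool_rot: [0.001, -0.132, 0.991, -0.0]
ft_force: [-4.8, -5.9, 28.0]
gripper_width: 0.0106
grasp_force: 112.9
```

Request:
{"api": "move_arm", "payload": {"translation": [[0,0,-0.05],[0,0,0]], "roll": [0,0], "force": 20}}

```text
time_s: 19.42
position: [0.323, 0.3016, 0.0496]
tool_rot: [0.001, -0.132, 0.991, -0.0]
ft_force: [-2.1, -3.4, 14.6]
gripper_width: 0.0107
grasp_force: 111.1
```

Request:
{"api": "move_arm", "payload": {"translation": [[0,0,0],[0,0,0],[0,0,0],[0,0,0],[0,0,0],[0,0,0]], "roll": [0,0,0,0,0,0], "hand": 1}}

```text
time_s: 20.18
position: [0.3222, 0.3015, 0.048]
tool_rot: [-0.0, -0.132, 0.991, -0.0]
ft_force: [-0.3, -0.3, 0.6]
gripper_width: 0.0858
grasp_force: 0.0
```

Request:
{"api": "move_arm", "payload": {"translation": [[0,0,-0.5],[0,0,-1],[0,0,-1],[0,0,-1],[0,0,-1],[0,0,-1],[0,0,0]], "roll": [0,0,0,0,0,0,0]}}

```text
time_s: 21.05
position: [0.3235, 0.3024, 0.188]
tool_rot: [0.002, -0.132, 0.991, 0.001]
ft_force: [0.4, -1.0, -0.4]
gripper_width: 0.0852
grasp_force: 0.0
```

Request:
{"api": "move_arm", "payload": {"translation": [[1,1,0],[1,1,0],[1,1,0],[1,1,0],[1,1,0],[1,1,0],[0,0,0]], "roll": [0,0,0,0,0,0,0]}}

```text
time_s: 21.92
position: [0.1364, 0.4072, 0.185]
tool_rot: [-0.0, -0.134, 0.991, -0.0]
ft_force: [0.7, -0.4, 0.3]
gripper_width: 0.0852
grasp_force: 0.0
```

```bash
python3 - <<'E'
from h import *
f=lambda c:np.mean([get_image(c).astype(float) for _ in range(4)],0).astype(np.uint8)[:,:,::-1].copy()
t=f("top");s=f("scene");np.save("top2.npy",t)
a=np.hstack([rect(t,"top",(.525,.004),.08,.106),rect(t,"top",(.366,.309),.12,.065)])
b=np.hstack([cv2.resize(s[252:292,265:345],(400,200),interpolation=2),cv2.resize(s[150:190,280:360],(400,200),interpolation=2)])
cv2.imwrite("pics/f.png",np.vstack([a,b]))
s0=np.load("scene.npy").astype(int)
d=np.abs(s[255:290,270:345].astype(int)-s0[255:290,270:345]).max(2);print("scene diff bar",d.mean(),d.max())
d=np.abs(rect(t,"top",(.366,.309),.12,.065).astype(int)-rect(np.load("top.npy"),"top",(.366,.309),.12,.065)).max(2);print("top diff",d.mean(),d.max())
E
```

```text
scene diff bar 7.242285714285714 72
top diff 3.06855625 45
```

View pics/f.png

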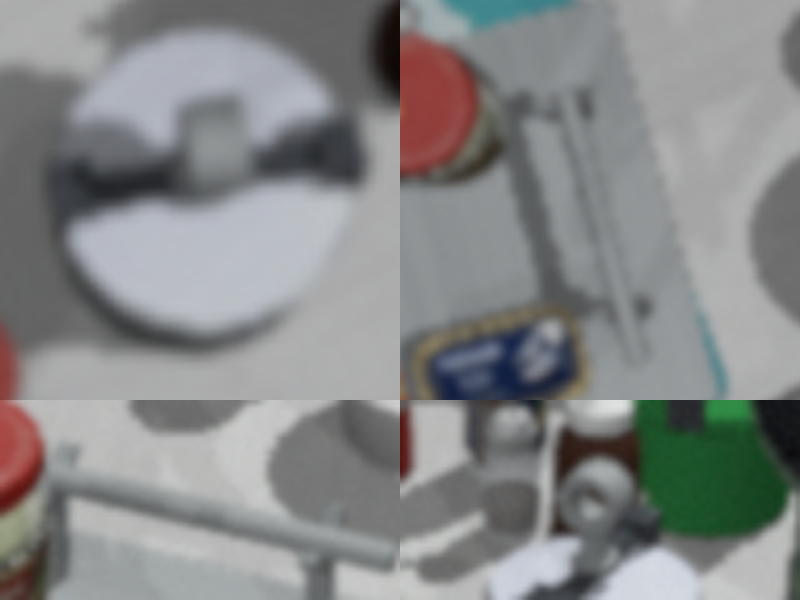

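```bash
python3 - <<'E'
from h import *
print(ray("scene",(343.4,283),.067),ray("scene",(337.5,281.9),.067))
for f in("top.npy","top2.npy"):
    g=rect(np.load(f),"top",(.366,.309),.12,.065,480).astype(np.float32).mean(2)
    M=cv2.getRotationMatrix2D((239.5,239.5),-15.3,1);r=cv2.warpAffine(g,M,(480,480),flags=cv2.INTER_CUBIC)
    for y in(150,240,330): print(f,y,200+4*0,r[y:y+20,212:256:3].mean(0).astype(int))
    print("along",r[40:460:10,228:240].mean(1).astype(int))
E
```

```text
[0.26748613 0.2878451  0.067     ] [0.27995885 0.2923901  0.067     ]
top.npy 150 200 [137 131 126 125 128 133 139 141 141 139 136 135 136 139 142]
top.npy 240 200 [139 134 130 128 131 136 140 142 141 139 136 135 137 140 143]
top.npy 330 200 [131 128 126 127 131 137 141 143 141 138 136 135 136 139 142]
along [137 137 137 134 130 132 135 137 136 137 139 138 140 140 139 140 141 140
 140 140 140 141 140 141 142 141 141 142 141 140 142 141 140 140 140 139
 140 137 143 152 153 153]
top2.npy 150 200 [135 128 122 121 123 129 136 139 139 136 133 130 130 131 134]
top2.npy 240 200 [131 127 123 121 123 127 132 134 135 134 133 133 135 139 142]
top2.npy 330 200 [130 127 125 126 130 136 141 143 142 139 136 135 136 139 142]
along [137 136 137 139 144 144 136 133 134 135 137 137 137 136 132 132 133 132
 132 134 133 134 134 133 135 138 140 141 141 140 141 141 140 139 140 139
 141 141 139 139 140 149]
```

The final view shows the crossbar in line under both lugs (panel (100,185)–(340,150)). The bar lies on the same line in both notches, about 13 mm off centre along the seat (limit 30), and the jar and tin have not moved. Handing in.

```bash
python3 -c "
from h import *
print(hand_in())"
```

```text
the job is handed in; nothing more can be done
None
```

I turned the eye home against its stops with the bar, drew the bar out, laid it back in both notches about 13 mm off centre (limit 30 mm), and handed the job in; no verdict came back.

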